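# Back off the knurled lock nut two turns and push the carton stop fully open

### The arm

A 6-joint arm with a two-finger parallel gripper is mounted at the origin on a cart in front of the work surface, level with it; the furniture and walls round the work are solid. World frame = base frame: x ahead of the robot, y to its left, z up, the work surface at z = 0. Lengths are in m, angles in rad, forces in N, time in s.
With the tool pointing down it reaches from about 0.325 to 0.775 m from the base axis. Payload 9.3 kg.
Tool frame: the origin (TCP) lies at the very end of the fingers, on their centre line; the grasp point (between the pads) lies 19 mm behind it; z points along the fingers, y is the line along which they close (so a half turn about z gives the same grasp; the last joint's range is limited). The gripper opens to 85 mm and grips with 20 to 120 N. Pads are 22 mm wide; open, the fingers measure 114 mm over their backs; the gripper's body (76 mm by 85 mm) begins 54 mm behind the grasp point. The pads swing forward as they close: fully open they stand 13 mm farther back than shut.
Start: joints at [-1.474, 0.259, 0.021, 1.334, 0, 1.418], TCP at [0.136, -0.533, 0.209] pointing down, gripper open.
Joint ranges: [-3.04, 3.04], [-0.91, 1.82], [-1.04, 1.36], [-1.92, 1.95], [-1.52, 1.45], [-3.14, 3.14]. Speed limits (rad/s): [2.22, 2.22, 2.79, 3.14, 3.14, 3.14].

### API

Orientations are given as a 3x3 rotation matrix whose columns are the frame's x, y, z axes.
In Python, from rig import sense, snapshot, camera_info, job_done, recognise gives the robot as it stands.
- The arm moves only by the tool send_rows, never from a script. Its argument "motion" is a list that holds one entry, the list of rows, each a list of 7 numbers: the turn, a rotation vector about the world's x, y, z in degrees, then the shift along the world's x, y, z in m, then the finger opening in m, from 0 to 0.0854. A call has 1 to 5 rows; each row shifts and turns the commanded pose from where the row before left it; what a row does not reach is not made up. A row lasts 1/10 s, in which the tool goes at most 50 mm and 8.59 degrees, less where a joint would pass 70% of its speed; a pose out of reach is approached as far as the arm can. A call is refused whole if a number of a shift passes 0.05 or a number of a turn 8.59, either way. A call with a gripper value outside its range is refused whole. The fingers move at their own pace and stop on an object; "squeeze" is the grip in N (left out, the last holds). Time passes only in rows, so rows that do not move let the fingers close. It gives the time, the measured TCP pose, the force, the opening and the grip force at its end, in the units of the state.
- sense(): the state, without advancing time (a new reading comes with each control period).
- snapshot(name): name is "scene" or "top"; returns the picture (420x560x3 uint8, red, green, blue); there is no depth.
- camera_info(name): a dict with "fx", "fy", "cx", "cy" (pixels), "k1" (the pictures are not rectified: a ray, as slopes to the right and down, at radius r is drawn at 1 + k1 r^2 times it, then the intrinsics apply), "origin" and "attitude" of the camera in the world. Camera axes: x right, y up, looking along -z (the intrinsics and any distortion apply to the point x, -y, -z); pixel columns grow to the right and rows downward; lengths in m; the calibration is good to about 2 mm. A picture is of the moment at which its call begins. camera_info takes no time and is no camera call.
- job_done(): hands the job in; it is judged then, once.
Trained networks look in the newest picture that a camera, given by its name, has taken for a name from the list of things; names that differ only in an ending like _2 or _b are one class to them, and where a whole thing is asked for, a point or a joint stands for the part that bears it (a point fixed in the world has none). Each returns a list of dicts, best first, with "p" (0 to 1); they miss things now and then, are a little off and sometimes report something else, mostly with a low value. They report only what shows in the picture. A call takes as long as a camera call.
- recognise(query, camera): "box" ([left, top, right, bottom] in pixels, round what is visible of it).
The state is a dict: "t": time; "qpos": joint angles; "qd": joint speeds; "tau": joint torques, N m; "ee_pos": TCP position; "tool_rot": TCP orientation; "wrist_force": force on the tool from outside, world axes, zero at the start; "ft_torque": the same for the moment, N m; "gripper_width": opening from 0.0 (shut) to 1.0 (fully open); "gripper_force": force on a finger pad.
Only numpy, scipy, OpenCV 4.12 (cv2) and the standard library are available. Lean on these libraries where they do the work, as an engineer would, in place of code of your own. Each camera call takes 0.05 s, during which the arm holds its last target. There are 200 camera calls.

### The job

The packing jig's length stop must be set for the longest carton. Roll a fingertip round the rim of the knurled lock nut, without gripping it, to loosen it two full turns counter-clockwise (seen from above) and no further, so that it stays on its stud; only then push the sliding stop with the fingers along its slot, toward the nut, fully home against its end. Leave the nut two turns loose and do not lift or shift the glue stick and soap packs standing round the jig.

Things in the scene. Friction and masses are not known exactly. Their poses are not given: they have to be found in the camera images.
- jig: Packing jig screwed to the table: plywood board 12 mm thick, jig x -65 to 65, y -170 to 220 mm. Origin on the table top, z up. Jig +y runs along the slideway from the open carton bay (42 mm high end wall, inner face y = -152) to the lock nut (stud axis x = 0, y = 115). A 42 mm high rail (heights from the table) bounds the bay's far side: inner face x = 50, y -164 to -4.
- nut (a joint): Angle of the lock nut, rad: 0 = tight, as at the start; grows counter-clockwise seen from above (loosening); one turn = 6.283, two = 12.566; thread ends at 18.85. It rises 3 mm a turn on its fixed stud and stays where it is left. Turning takes about 0.07 N m (1.6 N at the rim).
- nut_top (a point): Centre of the lock nut, on its axis, 1 mm above its flat upper face. Dark steel disc lying flat, 92 mm across its vertical knurl ridges, 14 mm thick; upper face 40.5 mm above the table when tight. The ridges (44 mm from the axis) stand 1 mm above the face, a central boss 24 mm across 4 mm above it; the 9 mm stud ends 56 mm above the table.
- nut_mark (a point): Round bright steel dot 6 mm across, flush on the nut's upper face 34 mm from its axis; it goes round with the nut. With the nut tight it lies on the side toward jig -x; after each full turn it is back there.
- stop (a joint): Travel of the sliding stop in m: 0 = shortest carton, 0.075 = fully open, against its end; grows toward jig +y (toward the nut). It starts between 0 and 0.03. The tight nut clamps it against pushes up to about 15 N; with the nut loose, it slides with about 2 N of friction and stays where it is left.
- stop_face (a point): Middle of the stop's flat upright face that looks into the carton bay (to jig -y), 27.5 mm above the table; its jig y is -0.050 m plus the travel. The face is 90 mm wide (jig x), 12.5 to 42.5 mm above the table; behind it the aluminium stop slopes down to a slotted steel bar that runs under the nut.
- glue_mid (a point): Middle of a standing glue stick, 27 mm across and 97 mm tall; bystander on the robot's side of the jig.
- pack_mid (a point): Bystander: unsleeved soap bar in clear wrap, about 81 x 103 x 27 mm with its loose wrap end, lying behind the jig; the point is half-way up.
- triple_mid (a point): Bystander: bundle of three packed soap bars, 84 x 73 x 80 mm, standing behind the jig; the point is its centre.

How it is judged:
On the way, in this order (a step that is already met when the one before it is completed fails the run):
1. the nut is two turns loose (1.8 to 2.2), the stop still where it was (within 5 mm) (value of joint nut between 11.31 and 13.82 rad and y of stop_face in the frame of jig below -0.014 m), for 0.2 s.
2. the stop is pushed fully open (within 3 mm) (value of joint stop above 0.072 m), for 0.2 s.
At the end, for the whole second after the job is handed in: The nut stands 1.8 to 2.2 turns loose (11.31 to 13.82 rad), at rest; the stop is within 3 mm of its fully open end, at rest; glue stick and soap packs are within 20 mm of where they stood (value of joint nut between 11.31 and 13.82 rad and velocity of joint nut between -0.1 and 0.1 rad/s and value of joint stop above 0.072 m and velocity of joint stop below 0.005 m/s and distance of each of glue_mid, pack_mid, triple_mid from where it was at the start of the episode below 0.02 m); the robot touches nothing.
It fails at once if the stop is shifted more than 5 mm before the nut is two turns (1.8) loose (distance of stop_face from where it was at the start of the episode above 0.005 m and value of joint nut below 11.31 rad).
It fails at once if the nut is unscrewed more than two and a half turns, nearly off its thread (value of joint nut above 15.71 rad).
It fails at once if the glue stick or a soap pack is lifted, knocked over or shifted by more than 20 mm (not (distance of glue_mid from where it was at the start of the episode below 0.02 m) or not (distance of pack_mid from where it was at the start of the episode below 0.02 m) or not (distance of triple_mid from where it was at the start of the episode below 0.02 m)).
It also fails if it takes over 72 s, if anything falls off the work surface, if the arm or the gripper's body presses on something with over 40 N, if the wrist force passes 120 N, or if a joint passes its speed limit or range.

## Working session

There is one attempt and no reset: what is moved stays moved. The work goes in short steps, Python scripts to look and compute and a tool call to move; the robot and the scene stay as the last step left them, time stands still between calls to the robot, and variables do not carry over. Pictures are saved under pics/ and viewed, at most 10 in all, crops included, and the job is handed in when it is done.

Besides the shell and the picture viewer there is one more tool, called after ">>>" as name([rows], argument=value, ...), one row to a line, values as JSON. send_rows: Moves the arm, as the interface text tells. Its arguments: {"type":"object","properties":{"motion":{"type":"array"},"squeeze":{"type":"number"}},"required":["motion"]}

```bash
mkdir -p pics
python3 - <<'E'
from rig import *
import cv2,numpy as np
s=sense();print(s['t'],s['ee_pos'],np.round(s['tool_rot'],3).tolist(),s['gripper_width'])
for c in('scene','top'):
    im=snapshot(c);cv2.imwrite(f'pics/{c}0.png',im[:,:,::-1]);i=camera_info(c);print(c,i)
    for q in('nut','nut_mark','stop','stop_face','glue_mid','pack_mid','triple_mid','jig'):
        print(q,[(np.round(d['box']).tolist(),round(d['p'],2)) for d in recognise(q,c)[:2]])
print(sense()['t'])
E
```

```text
0.0 [ 0.13593422 -0.53260138  0.20836224] [[0.969, 0.247, -0.0], [0.247, -0.969, 0.001], [0.0, -0.001, -1.0]] 1.0038757083233183
scene {'fx': 518.4274784677716, 'fy': 518.4274784677716, 'cx': 280.55464917504764, 'cy': 202.88518791005072, 'k1': -0.1278878433043244, 'origin': array([0.228793  , 0.65799489, 0.79981128]), 'attitude': array([[-0.87408225,  0.33641437, -0.35043628],
       [-0.48549613, -0.62954355,  0.60660402],
       [-0.0165446 ,  0.70035726,  0.71360072]])}
nut [([250.0, 241.0, 295.0, 283.0], 0.84)]
nut_mark [([248.0, 239.0, 299.0, 283.0], 0.86)]
stop [([251.0, 200.0, 344.0, 290.0], 0.66)]
stop_face [([251.0, 200.0, 343.0, 286.0], 0.78)]
glue_mid [([378.0, 217.0, 394.0, 259.0], 0.74), ([250.0, 243.0, 297.0, 282.0], 0.16)]
pack_mid [([246.0, 160.0, 294.0, 193.0], 0.58)]
triple_mid [([171.0, 193.0, 225.0, 254.0], 0.69)]
jig []
top {'fx': 416.0623407932709, 'fy': 416.0623407932709, 'cx': 279.1093171734204, 'cy': 200.85408382224009, 'k1': -0.10138313354077735, 'origin': array([0.42525535, 0.00467575, 0.90016347]), 'attitude': array([[ 0.01210115,  0.98759365, -0.15656419],
       [-0.9998541 ,  0.01383881,  0.01001335],
       [ 0.01205578,  0.15642018,  0.98761702]])}
nut [([185.0, 187.0, 233.0, 232.0], 0.85)]
nut_mark [([186.0, 189.0, 225.0, 233.0], 0.95), ([193.0, 103.0, 236.0, 158.0], 0.32)]
stop [([227.0, 202.0, 290.0, 250.0], 0.65)]
stop_face [([228.0, 202.0, 291.0, 247.0], 0.64)]
glue_mid [([268.0, 289.0, 281.0, 303.0], 0.63), ([224.0, 203.0, 290.0, 248.0], 0.42)]
pack_mid [([287.0, 133.0, 326.0, 169.0], 0.81)]
triple_mid [([194.0, 102.0, 237.0, 157.0], 0.6)]
jig [([156.0, 176.0, 344.0, 272.0], 0.7)]
0.9
```

```bash
cat > h.py <<'E'
from rig import *
import numpy as np, cv2
def ray(c,u,v):
    i=camera_info(c)
    K=np.array([[i['fx'],0,i['cx']],[0,i['fy'],i['cy']],[0,0,1.]])
    p=cv2.undistortPoints(np.array([[[u,v]]],float),K,np.array([i['k1'],0,0,0.]))[0,0]
    return i['origin'],i['attitude']@np.array([p[0],-p[1],-1])
def at(c,u,v,z):
    o,d=ray(c,u,v);return o+d*(z-o[2])/d[2]
def proj(c,P):
    i=camera_info(c);q=i['attitude'].T@(np.asarray(P)-i['origin']);x,y=q[0]/-q[2],-q[1]/-q[2]
    f=1+i['k1']*(x*x+y*y);return np.array([i['fx']*x*f+i['cx'],i['fy']*y*f+i['cy']])
E
python3 - <<'E'
import cv2
im=cv2.imread('pics/top0.png')[80:320,130:400];cv2.imwrite('pics/top0c.png',cv2.resize(im,None,fx=2.5,fy=2.5,interpolation=cv2.INTER_CUBIC))
im=cv2.imread('pics/scene0.png')[140:320,150:420];cv2.imwrite('pics/scene0c.png',cv2.resize(im,None,fx=2.9,fy=2.9,interpolation=cv2.INTER_CUBIC))
from h import *
print('nut',at('scene',272.5,262,.0405),at('top',209,209.5,.0405))
for z in(0,.097):print('glue',at('top',274.5,296,z))
E
```

```text
nut [0.54044093 0.15346396 0.0405    ] [0.54121689 0.14205812 0.0405    ]
glue [0.36314513 0.00286569 0.        ]
glue [0.36983802 0.00306074 0.097     ]
```

View pics/top0c.png

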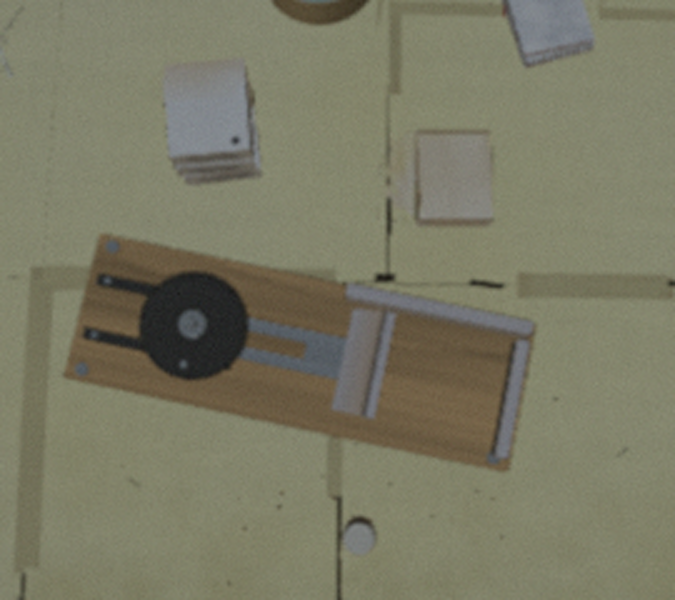

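View pics/scene0c.png

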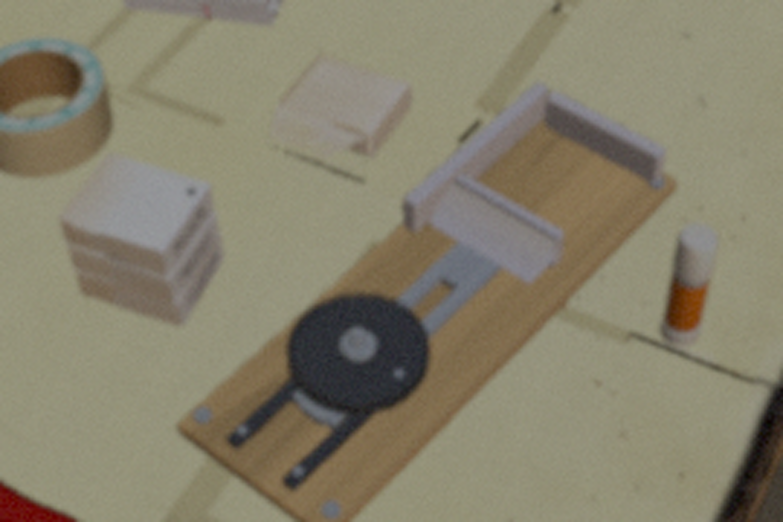

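The pictures show the jig nearly along world +y, with the nut boss at top px (207,210) and scene px (273,259). The mark is at top (203,226), the stop is mid-bay, and the glue stick is on the robot's side at top (274,296). Next I'll fit the jig pose.

```bash
cat >> h.py <<'E'
from scipy.optimize import least_squares
def J(p,x,y,z):
    c,s=np.cos(p[2]),np.sin(p[2]);return np.array([p[0]+c*x-s*y,p[1]+s*x+c*y,z])
E
python3 - <<'E'
from h import *
T=lambda x,y:(130+x/2.5,80+y/2.5); S=lambda x,y:(150+x/2.9,140+y/2.9)
obs=[('top',T(192,324),(0,.115,.0445)),('top',T(183,366),(-.034,.115,.0405)),('scene',S(358,343),(0,.115,.0445)),('scene',S(399,373),(-.034,.115,.0405)),
('top',T(103,234),(.065,.22,.012)),('top',T(66,376),(-.065,.22,.012)),('top',T(510,470),(-.065,-.17,.012)),('scene',S(180,427),(.065,.22,.012)),('scene',S(675,182),(-.065,-.17,.012))]
f=lambda p:np.concatenate([proj(c,J(p,*P))-uv for c,uv,P in obs])
r=least_squares(f,[.5,.05,-.15],loss='soft_l1');p=r.x
print('jig',p,np.degrees(p[2]));print(np.round(f(p).reshape(-1,2),1).tolist())
print('nut',J(p,0,.115,.04))
for c,uv in(('top',T(371,415)),('top',T(391,315)),('scene',S(560,240)),('scene',S(460,180))):
    w=at(c,*uv,.0425);d=w[:2]-p[:2];cs,sn=np.cos(p[2]),np.sin(p[2]);print('stop face jig',cs*d[0]+sn*d[1],-sn*d[0]+cs*d[1])
for c,uv in (('top',T(359,537)),('scene',S(698,238))):print('glue',at(c,*uv,.097))
print('triple corners',[at('top',*T(*q),.08)[:2].round(3).tolist() for q in((168,155),(250,155),(245,62))],at('scene',*S(178,258),.08),at('scene',*S(68,215),.08))
print(sense()['t'])
E
```

```text
jig [ 0.51935499  0.03339901 -0.18660045] -10.691418341692858
[[-0.2, -0.1], [0.1, -0.8], [0.8, -0.3], [0.9, -0.1], [-2.0, -0.4], [-1.4, 0.8], [-0.4, -0.2], [-0.7, -1.3], [1.1, -2.1]]
nut [0.54068973 0.14640268 0.04      ]
stop face jig -0.044265195316399525 -0.04611078870192392
stop face jig 0.04046350456501112 -0.046033924073656356
stop face jig -0.047725163395898364 -0.03883541899688251
stop face jig 0.040170369929843616 -0.04158546772549033
glue [0.37206479 0.00479725 0.097     ]
glue [0.37167722 0.00840299 0.097     ]
triple corners [[0.675, 0.166], [0.676, 0.098], [0.756, 0.105]] [0.66297191 0.16646471 0.08      ] [0.74940533 0.1698223  0.08      ]
0.9
```

>>> send_rows([
  [[0,0,4.06,0.02,0.043,0,0],[0,0,4.06,0.02,0.043,0,0],[0,0,4.06,0.02,0.043,0,0],[0,0,4.06,0.02,0.043,0,0],[0,0,4.06,0.02,0.043,0,0]],
], squeeze=40)

```text
t: 1.4
ee_pos: [0.2363, -0.3162, 0.209]
tool_rot: [[0.822, 0.57, 0.0], [0.57, -0.822, -0.0], [0.0, 0.0, -1.0]]
wrist_force: [2.0, 0.1, 0.1]
gripper_width: 0.141
gripper_force: 0.0
```

>>> send_rows([
  [[0,0,4.06,0.02,0.043,0,0],[0,0,4.06,0.02,0.043,0,0],[0,0,4.06,0.02,0.043,0,0],[0,0,4.06,0.02,0.043,0,0],[0,0,4.06,0.02,0.043,0,0]],
])

```text
t: 1.9
ee_pos: [0.3363, -0.1011, 0.2093]
tool_rot: [[0.573, 0.82, 0.001], [0.82, -0.573, -0.001], [0.0, 0.001, -1.0]]
wrist_force: [0.5, -0.7, -0.8]
gripper_width: -0.001
gripper_force: 0.0
```

>>> send_rows([
  [[0,0,4.06,0.02,0.043,0,0],[0,0,4.06,0.02,0.043,0,0],[0,0,4.06,0.02,0.043,0,0],[0,0,4.06,0.02,0.043,0,0],[0,0,4.06,0.02,0.043,0,0]],
])

```text
t: 2.4
ee_pos: [0.4364, 0.1143, 0.2092]
tool_rot: [[0.252, 0.968, 0.001], [0.968, -0.252, -0.0], [0.0, 0.001, -1.0]]
wrist_force: [1.4, -1.4, 0.3]
gripper_width: -0.004
gripper_force: 0.0
```

>>> send_rows([
  [[0,0,4.06,0.02,0.043,0,0],[0,0,0,0.006,0.006,-0.02,0],[0,0,0,0,0,0,0]],
])

```text
t: 2.7
ee_pos: [0.4614, 0.1624, 0.1868]
tool_rot: [[0.184, 0.983, -0.004], [0.983, -0.184, -0.001], [-0.001, -0.004, -1.0]]
wrist_force: [-0.3, 0.4, -1.3]
gripper_width: 0.003
gripper_force: 0.0
```

>>> send_rows([
  [[0,0,0,0,0,-0.045,0],[0,0,0,0,0,-0.045,0],[0,0,0,0,0,-0.04,0],[0,0,0,0,0,-0.027,0],[0,0,0,0,0,0,0]],
])

```text
t: 3.2
ee_pos: [0.4596, 0.1597, 0.0298]
tool_rot: [[0.188, 0.982, -0.006], [0.982, -0.188, -0.001], [-0.002, -0.005, -1.0]]
wrist_force: [-0.2, -1.0, 0.1]
gripper_width: 0.003
gripper_force: 0.0
```

```bash
cat >> h.py <<'E'
P0=np.array([0.51935,0.03340,-0.1866])
def jigxy(w,p=P0):
    d=np.asarray(w)[:2]-p[:2];c,s=np.cos(p[2]),np.sin(p[2]);return np.array([c*d[0]+s*d[1],-s*d[0]+c*d[1]])
def mark(ang0=0.,z=None,name=None,dbg=False):
    """mark angle (deg CCW from jig -x) best near ang0 (deg, cumulative)."""
    out=[]
    z=.0405+.003*ang0/360
    for c in('top','scene'):
        g=cv2.cvtColor(snapshot(c),cv2.COLOR_RGB2GRAY).astype(np.float32)
        if name:cv2.imwrite(f'pics/{name}_{c}.png',g)
        A=np.arange(0,360,2.);sc=[]
        for a in A:
            t=np.radians(a+180);v=[]
            for r in(.0325,.034,.0355):
                u=proj(c,J(P0,r*np.cos(t),.115+r*np.sin(t),z)).astype(np.float32)
                v.append(cv2.getRectSubPix(g,(1,1),(float(u[0]),float(u[1])))[0,0])
            sc.append(np.mean(v))
        sc=np.array(sc);k=sc.argmax();o=np.argsort(-sc)[:12]
        out.append((c,A[k],round(float(sc[k])),round(float(np.median(sc))),sorted((int(A[i]),int(sc[i])) for i in o)))
    return out
E
python3 - <<'E'
from h import *
print(sense()['t'],sense()['ee_pos'],jigxy(sense()['ee_pos']),sense()['wrist_force'])
for m in mark(0,name='a'):print(m)
E
```

```text
3.2 [0.45956199 0.15967341 0.02984856] [-0.08217624  0.11298957] [-0.18310975 -0.99274703  0.09622739]
('top', np.float64(344.0), 62, 39, [(134, 41), (136, 43), (138, 42), (140, 41), (152, 41), (172, 41), (340, 53), (342, 60), (344, 61), (346, 60), (348, 56), (350, 48)])
('scene', np.float64(356.0), 89, 52, [(0, 84), (2, 77), (4, 69), (6, 60), (8, 55), (250, 55), (348, 57), (350, 63), (352, 74), (354, 83), (356, 88), (358, 88)])[ WARN:0@0.953] global loadsave.cpp:1063 imwrite_ Unsupported depth image for selected encoder is fallbacked to CV_8U.
```

>>> send_rows([
  [[0,0,0,0.0098,-0.0019,0,0],[0,0,0,0.0059,-0.0011,0,0],[0,0,0,0.002,-0.0004,0,0],[0,0,0,0.002,-0.0004,0,0],[0,0,0,0,0,0,0]],
])

```text
t: 3.8
ee_pos: [0.4819, 0.1572, 0.0322]
tool_rot: [[0.186, 0.983, 0.0], [0.983, -0.186, 0.0], [0.0, 0.0, -1.0]]
wrist_force: [0.6, -0.4, -0.4]
gripper_width: -0.001
gripper_force: 0.0
```

>>> send_rows([
  [[0,0,0,0.002,-0.0004,0,0],[0,0,0,0.002,-0.0004,0,0],[0,0,0,0,0,0,0]],
])

```text
t: 4.1
ee_pos: [0.4859, 0.1565, 0.032]
tool_rot: [[0.186, 0.983, 0.0], [0.983, -0.186, -0.0], [-0.0, 0.0, -1.0]]
wrist_force: [0.7, -0.1, 0.0]
gripper_width: 0.002
gripper_force: 0.0
```

>>> send_rows([
  [[0,0,0,0.002,-0.0004,0,0],[0,0,0,0.001,-0.0002,0,0],[0,0,0,0,0,0,0]],
])

```text
t: 4.4
ee_pos: [0.4888, 0.1558, 0.032]
tool_rot: [[0.186, 0.983, 0.0], [0.983, -0.186, -0.0], [-0.0, 0.0, -1.0]]
wrist_force: [0.4, 0.2, -0.0]
gripper_width: -0.002
gripper_force: 0.0
```

>>> send_rows([
  [[0,0,0,0.001,-0.0002,0,0],[0,0,0,0.001,-0.0002,0,0],[0,0,0,0,0,0,0]],
])

```text
t: 4.7
ee_pos: [0.4908, 0.1555, 0.032]
tool_rot: [[0.186, 0.983, 0.0], [0.983, -0.186, -0.0], [-0.0, 0.0, -1.0]]
wrist_force: [-0.4, -0.3, 0.3]
gripper_width: -0.001
gripper_force: 0.0
```

Run:
```python
from h import *
print(sense()['t'],jigxy(sense()['ee_pos']),proj('scene',sense()['ee_pos']))
a=snapshot('scene')[200:320,200:350];b=snapshot('top')[140:260,150:300]
cv2.imwrite('pics/b.png',cv2.resize(np.hstack([a,b])[:,:,::-1],None,fx=2.66,fy=2.66,interpolation=cv2.INTER_CUBIC))
```

```text
4.7 [-0.05070307  0.11463752] [295.70308991 275.82813267]
```

View pics/b.png

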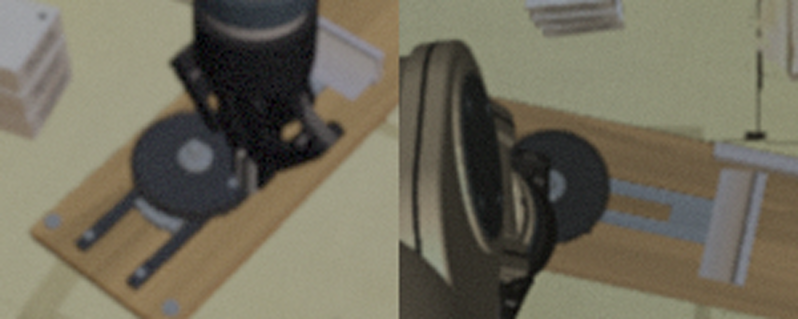

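Scene view: the closed fingertips (around px 292,265) stand right next to the rim beside the mark, with nothing in between. I'll keep closing in.

>>> send_rows([
  [[0,0,0,0.001,-0.0002,0,0],[0,0,0,0.001,-0.0002,0,0],[0,0,0,0,0,0,0]],
])

```text
t: 5.1
ee_pos: [0.4928, 0.1551, 0.032]
tool_rot: [[0.186, 0.983, 0.0], [0.983, -0.186, 0.0], [0.0, 0.0, -1.0]]
wrist_force: [0.9, -0.4, 0.2]
gripper_width: 0.005
gripper_force: 0.0
```

>>> send_rows([
  [[0,0,0,0.001,-0.0002,0,0],[0,0,0,0.001,-0.0002,0,0],[0,0,0,0,0,0,0]],
])

```text
t: 5.4
ee_pos: [0.4948, 0.1546, 0.032]
tool_rot: [[0.186, 0.983, 0.0], [0.983, -0.186, -0.0], [-0.0, 0.0, -1.0]]
wrist_force: [-0.4, 0.3, -0.2]
gripper_width: -0.002
gripper_force: 0.0
```

Run:
```python
from h import *
e=sense()['ee_pos'];print(jigxy(e),sense()['wrist_force'])
im=snapshot('scene')
u=proj('scene',e);print(u)
a=cv2.resize(im[230:300,240:330][:,:,::-1],None,fx=8,fy=8,interpolation=cv2.INTER_CUBIC)
q=lambda P:tuple(int(t) for t in (proj('scene',P)-[240,230])*8+4)
cv2.circle(a,q(e),4,(0,0,255),-1)
for z,col in((.0405,(0,255,0)),(.0265,(255,0,0))):
  for t in np.arange(0,360,10):
    t=np.radians(t);cv2.circle(a,q(J(P0,.046*np.cos(t),.115+.046*np.sin(t),z)),2,col,-1)
cv2.imwrite('pics/c.png',a)
```

```text
[-0.04662514  0.11457189] [-0.41230577  0.26886165 -0.19326197]
[293.98429458 274.67343851]
```

View pics/c.png

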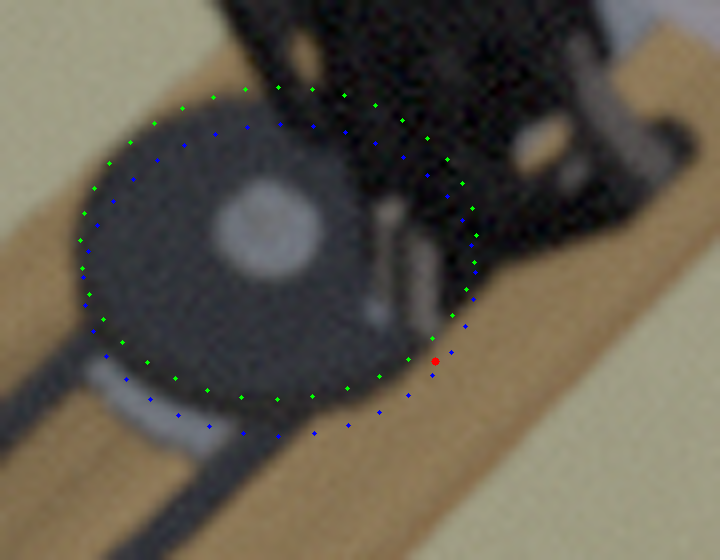

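The two light finger pads end at about px (291,270), which is some 8–10 mm above the computed TCP (294,275). The finger ends therefore seem to sit above the nut's face, so I'll probe down gently.

>>> send_rows([
  [[0,0,0,0,0,-0.001,0],[0,0,0,0,0,-0.001,0],[0,0,0,0,0,-0.001,0],[0,0,0,0,0,0,0]],
])

```text
t: 5.85
ee_pos: [0.4945, 0.1547, 0.0288]
tool_rot: [[0.186, 0.983, -0.0], [0.983, -0.186, -0.0], [-0.0, -0.0, -1.0]]
wrist_force: [-0.0, -0.5, 0.3]
gripper_width: 0.0
gripper_force: 0.0
```

>>> send_rows([
  [[0,0,0,0,0,-0.001,0],[0,0,0,0,0,-0.001,0],[0,0,0,0,0,-0.001,0],[0,0,0,0,0,0,0]],
])

```text
t: 6.25
ee_pos: [0.4946, 0.1546, 0.0258]
tool_rot: [[0.186, 0.983, -0.0], [0.983, -0.186, -0.0], [-0.0, -0.0, -1.0]]
wrist_force: [-0.6, 0.5, 0.1]
gripper_width: 0.002
gripper_force: 0.0
```

>>> send_rows([
  [[0,0,0,0,0,-0.001,0],[0,0,0,0,0,-0.001,0],[0,0,0,0,0,-0.001,0],[0,0,0,0,0,0,0]],
])

```text
t: 6.65
ee_pos: [0.4946, 0.1547, 0.0228]
tool_rot: [[0.186, 0.983, -0.0], [0.983, -0.186, -0.0], [-0.0, -0.0, -1.0]]
wrist_force: [0.1, -0.3, 0.3]
gripper_width: 0.005
gripper_force: 0.0
```

Run:
```python
from h import *
s=sense();e=s['ee_pos'];print(jigxy(e),s['wrist_force'],s['ft_torque'],s['tau'],s['qpos'])
im=snapshot('scene')
a=cv2.resize(im[225:295,230:330][:,:,::-1],None,fx=8,fy=8,interpolation=cv2.INTER_CUBIC)
a=cv2.convertScaleAbs(a,alpha=1.8)
q=lambda P:tuple(int(t) for t in (proj('scene',P)-[230,225])*8+4)
cv2.circle(a,q(e),4,(0,0,255),-1)
cv2.circle(a,q(e+[0,0,.01]),4,(0,255,255),-1)
cv2.imwrite('pics/d.png',a)
```

```text
[-0.04683456  0.11455583] [ 0.05500682 -0.26330071  0.33837822] [0.00585951 0.01632735 0.01043276] [-2.44799943e-03 -5.49209547e+01  2.80255312e+01 -6.06469880e-02
  9.22210097e-05 -2.21530536e-05] [ 1.41033297e-01  3.32765230e-01 -3.80693718e-01  8.57532953e-01
 -3.03030791e-06  1.89905893e+00]
```

View pics/d.png

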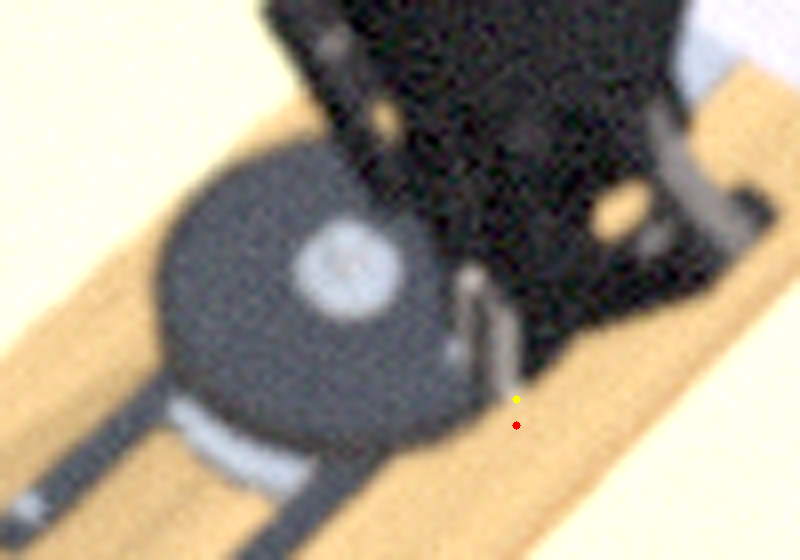

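The pads' ends now show at about px (292,273), next to the rim at roughly nut-top height. That is about 10 mm above the stated TCP. I'll keep probing down.

>>> send_rows([
  [[0,0,0,0,0,-0.001,0],[0,0,0,0,0,-0.001,0],[0,0,0,0,0,0,0]],
])

```text
t: 7.0
ee_pos: [0.4946, 0.1546, 0.0208]
tool_rot: [[0.186, 0.983, -0.0], [0.983, -0.186, -0.0], [-0.0, -0.0, -1.0]]
wrist_force: [-0.6, -0.2, 0.2]
gripper_width: -0.001
gripper_force: 0.0
```

>>> send_rows([
  [[0,0,0,0,0,-0.001,0],[0,0,0,0,0,-0.001,0],[0,0,0,0,0,0,0]],
])

```text
t: 7.3
ee_pos: [0.4947, 0.1547, 0.0192]
tool_rot: [[0.186, 0.983, 0.0], [0.983, -0.186, 0.0], [0.0, 0.0, -1.0]]
wrist_force: [-1.1, -0.0, 4.4]
gripper_width: -0.001
gripper_force: 2.1
```

Contact at about 4 N vertical: the fingertip is on the ridge ring of the nut. The arm is stiff at roughly 10 N/mm. I'll press a bit more, walk the fingertip along the rim a short way, and check that the mark follows.

Run:
```python
from h import *
s=sense();e=s['ee_pos'];n=J(P0,0,.115,0)
d=e-n;print(np.hypot(*d[:2]),np.degrees(np.arctan2(d[1],d[0])),s['wrist_force'])
for m in mark(0):print(m)
r=.044
for a in range(170,530,10):
    A,B=np.radians(a),np.radians(a+10);print(a%360,*(1e3*r*np.array([np.cos(B)-np.cos(A),np.sin(B)-np.sin(A)])).round(1),end=' | ')
```

```text
0.04673264516118112 169.74143688149283 [-1.12976091 -0.04839497  4.41584481]
('top', np.float64(336.0), 104, 39, [(328, 65), (330, 74), (332, 87), (334, 100), (336, 104), (338, 94), (340, 75), (346, 66), (348, 81), (350, 91), (352, 89), (354, 70)])
('scene', np.float64(352.0), 69, 52, [(10, 57), (12, 60), (14, 63), (16, 66), (18, 64), (20, 59), (348, 59), (350, 65), (352, 68), (354, 68), (356, 65), (358, 61)])
170 -0.7 -7.6 | 180 0.7 -7.6 | 190 2.0 -7.4 | 200 3.2 -7.0 | 210 4.4 -6.3 | 220 5.4 -5.4 | 230 6.3 -4.4 | 240 7.0 -3.2 | 250 7.4 -2.0 | 260 7.6 -0.7 | 270 7.6 0.7 | 280 7.4 2.0 | 290 7.0 3.2 | 300 6.3 4.4 | 310 5.4 5.4 | 320 4.4 6.3 | 330 3.2 7.0 | 340 2.0 7.4 | 350 0.7 7.6 | 0 -0.7 7.6 | 10 -2.0 7.4 | 20 -3.2 7.0 | 30 -4.4 6.3 | 40 -5.4 5.4 | 50 -6.3 4.4 | 60 -7.0 3.2 | 70 -7.4 2.0 | 80 -7.6 0.7 | 90 -7.6 -0.7 | 100 -7.4 -2.0 | 110 -7.0 -3.2 | 120 -6.3 -4.4 | 130 -5.4 -5.4 | 140 -4.4 -6.3 | 150 -3.2 -7.0 | 160 -2.0 -7.4 |
```

>>> send_rows([
  [[0,0,0,0.002,-0.0004,-0.0004,0],[0,0,0,-0.0005,-0.0038,0,0],[0,0,0,-0.0002,-0.0039,0,0],[0,0,0,0.0002,-0.0039,0,0],[0,0,0,0.0005,-0.0038,0,0]],
])

```text
t: 7.9
ee_pos: [0.4971, 0.1391, 0.019]
tool_rot: [[0.186, 0.983, 0.001], [0.983, -0.186, 0.001], [0.001, 0.001, -1.0]]
wrist_force: [-1.5, 2.3, 7.1]
gripper_width: -0.001
gripper_force: 3.2
```

Run:
```python
from h import *
s=sense();e=s['ee_pos'];n=J(P0,0,.115,0)
d=e-n;print(np.hypot(*d[:2]),np.degrees(np.arctan2(d[1],d[0])),s['wrist_force'],s['t'])
for m in mark(20):print(m)
```

```text
0.044224511159826695 -170.50463006901728 [-1.45632332  2.30135411  7.10533198] 7.9
('top', np.float64(260.0), 114, 39, [(254, 101), (256, 109), (258, 112), (260, 114), (262, 110), (264, 107), (266, 102), (324, 101), (326, 107), (328, 110), (330, 107), (332, 101)])
('scene', np.float64(60.0), 88, 51, [(10, 59), (12, 61), (14, 63), (16, 63), (18, 59), (54, 62), (56, 74), (58, 82), (60, 88), (62, 86), (64, 78), (66, 62)])
```

Run:
```python
from h import *
s=sense();e=s['ee_pos']
im=snapshot('scene')
a=cv2.resize(im[220:295,230:330][:,:,::-1],None,fx=8,fy=8,interpolation=cv2.INTER_CUBIC)
a=cv2.convertScaleAbs(a,alpha=1.8)
q=lambda P:tuple(int(t) for t in (proj('scene',P)-[230,220])*8+4)
cv2.circle(a,q(e),4,(0,0,255),-1)
for k in range(0,360,30):
    t=np.radians(180+k);cv2.circle(a,q(J(P0,.034*np.cos(t),.115+.034*np.sin(t),.0405)),3,(0,255,0) if k else (255,0,0),-1)
cv2.imwrite('pics/e.png',a)
```

```text
(no output)
```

View pics/e.png

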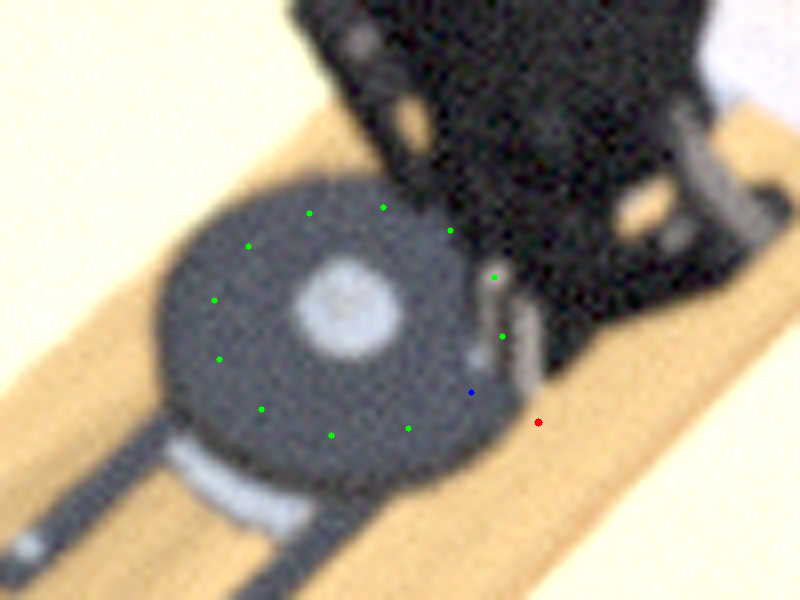

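The mark (scene px 290,265) has moved about 16° counter-clockwise along with the fingertip. The "60°" reading was a finger pad, not the mark. The drive works, so I'll continue round.

>>> send_rows([
  [[0,0,0,0.002,-0.0074,0.0001,0],[0,0,0,0.0032,-0.007,0,0],[0,0,0,0.0044,-0.0063,0.0001,0],[0,0,0,0.0054,-0.0054,0.0001,0],[0,0,0,0.0063,-0.0044,0.0001,0]],
])

```text
t: 8.55
ee_pos: [0.5182, 0.1082, 0.0193]
tool_rot: [[0.186, 0.983, 0.0], [0.983, -0.186, 0.0], [0.0, 0.0, -1.0]]
wrist_force: [-2.1, 2.0, 5.7]
gripper_width: -0.0
gripper_force: 2.7
```

```bash
cat >> h.py <<'E'
def st(a0):
    s=sense();n=J(P0,0,.115,0);d=s['ee_pos']-n
    print('t',s['t'],'r %.4f ang %.1f z %.4f'%(np.hypot(*d[:2]),np.degrees(np.arctan2(d[1],d[0]))%360,s['ee_pos'][2]),'F',s['wrist_force'].round(1))
    ex=np.degrees(np.arctan2(d[1],d[0]))+10.7-180
    for m in mark(a0):
        print(m[0],m[1],m[2],m[3],m[4])
    print('tool at',ex%360)
E
python3 -c "
from h import *
st(68)"
```

```text
t 8.55 r 0.0443 ang 239.5 z 0.0193 F [-2.1  2.   5.7]
top 168.0 130 69 [(166, 128), (168, 129), (170, 128), (172, 126), (174, 126), (176, 126), (178, 128), (180, 127), (182, 126), (210, 125), (216, 125), (218, 126)]
scene 66.0 92 51 [(56, 56), (58, 60), (60, 66), (62, 77), (64, 87), (66, 91), (68, 90), (70, 85), (72, 76), (74, 65), (76, 57), (294, 55)]
tool at 70.20965409265631
```

>>> send_rows([
  [[0,0,0,0.007,-0.0032,0,0],[0,0,0,0.0074,-0.002,0.0001,0],[0,0,0,0.0076,-0.0007,0,0],[0,0,0,0.0076,0.0007,0.0001,0],[0,0,0,0.0074,0.002,0.0001,0]],
])

```text
t: 9.15
ee_pos: [0.5554, 0.1049, 0.0196]
tool_rot: [[0.186, 0.982, 0.0], [0.982, -0.186, -0.0], [-0.0, 0.0, -1.0]]
wrist_force: [-2.2, -0.1, 4.7]
gripper_width: -0.005
gripper_force: 2.7
```

```bash
python3 -c "
from h import *
st(116)"
```

```text
t 9.15 r 0.0441 ang 289.4 z 0.0196 F [-2.2 -0.1  4.7]
top 278.0 85 76 [(276, 85), (278, 85), (280, 84), (304, 84), (314, 84), (316, 84), (318, 84), (328, 84), (330, 84), (340, 84), (342, 84), (344, 84)]
scene 114.0 96 51 [(106, 57), (108, 67), (110, 79), (112, 89), (114, 96), (116, 94), (118, 90), (120, 81), (122, 74), (124, 69), (126, 64), (128, 58)]
tool at 120.14971954966273
```

>>> send_rows([
  [[0,0,0,0.007,0.0032,0,0],[0,0,0,0.0063,0.0044,0,0],[0,0,0,0.0054,0.0054,0.0001,0],[0,0,0,0.0044,0.0063,0.0001,0],[0,0,0,0.0032,0.007,0,0]],
])

```text
t: 9.75
ee_pos: [0.5821, 0.1312, 0.0199]
tool_rot: [[0.187, 0.982, 0.001], [0.982, -0.187, -0.001], [-0.001, 0.001, -1.0]]
wrist_force: [-0.9, -1.9, 6.7]
gripper_width: 0.001
gripper_force: 2.9
```

>>> send_rows([
  [[0,0,0,0.002,0.0074,0.0001,0],[0,0,0,0.0007,0.0076,0,0],[0,0,0,-0.0007,0.0076,0.0001,0],[0,0,0,-0.002,0.0074,0.0001,0],[0,0,0,-0.0032,0.007,0.0001,0]],
])

```text
t: 10.25
ee_pos: [0.5791, 0.1684, 0.0204]
tool_rot: [[0.186, 0.982, 0.002], [0.982, -0.186, -0.001], [-0.0, 0.002, -1.0]]
wrist_force: [0.9, -2.6, 4.6]
gripper_width: 0.003
gripper_force: 2.4
```

```bash
python3 -c "
from h import *
st(213)"
```

```text
t 10.25 r 0.0443 ang 29.8 z 0.0204 F [ 0.9 -2.6  4.6]
top 196.0 83 39 [(190, 51), (192, 64), (194, 74), (196, 82), (198, 81), (200, 76), (202, 62), (204, 50), (212, 44), (214, 47), (216, 49), (218, 46)]
scene 136.0 63 51 [(62, 54), (70, 54), (72, 54), (78, 54), (100, 55), (128, 54), (130, 55), (132, 57), (134, 61), (136, 63), (138, 61), (348, 54)]
tool at 220.52463542005222
```

>>> send_rows([
  [[0,0,0,-0.0044,0.0063,0,0],[0,0,0,-0.0054,0.0054,0,0],[0,0,0,-0.0063,0.0044,0.0001,0],[0,0,0,-0.007,0.0032,0.0001,0],[0,0,0,-0.0074,0.002,0.0001,0]],
])

```text
t: 10.85
ee_pos: [0.5483, 0.19, 0.0207]
tool_rot: [[0.186, 0.983, 0.002], [0.983, -0.186, 0.0], [0.0, 0.002, -1.0]]
wrist_force: [2.3, -2.0, 4.8]
gripper_width: 0.002
gripper_force: 2.5
```

>>> send_rows([
  [[0,0,0,-0.0076,0.0007,0,0],[0,0,0,-0.0076,-0.0007,0.0001,0],[0,0,0,-0.0074,-0.002,0.0001,0],[0,0,0,-0.007,-0.0032,0.0001,0],[0,0,0,-0.0063,-0.0044,0.0001,0]],
])

```text
t: 11.35
ee_pos: [0.5121, 0.1805, 0.021]
tool_rot: [[0.186, 0.983, 0.002], [0.983, -0.186, 0.001], [0.001, 0.002, -1.0]]
wrist_force: [2.0, 1.0, 4.9]
gripper_width: -0.002
gripper_force: 2.5
```

```bash
python3 -c "
from h import *
st(305)"
```

```text
t 11.35 r 0.0445 ang 130.0 z 0.0210 F [2.  1.  4.9]
top 152.0 44 39 [(54, 42), (56, 41), (70, 41), (136, 41), (150, 43), (152, 43), (154, 41), (164, 41), (166, 42), (168, 42), (170, 41), (180, 41)]
scene 284.0 100 31 [(278, 71), (280, 83), (282, 94), (284, 100), (286, 98), (288, 89), (290, 75), (316, 70), (318, 82), (320, 87), (322, 86), (324, 71)]
tool at 320.70117274705956
```

>>> send_rows([
  [[0,0,0,-0.0054,-0.0054,0,0],[0,0,0,-0.0044,-0.0063,0.0001,0],[0,0,0,-0.0032,-0.007,0.0001,0],[0,0,0,-0.002,-0.0074,0,0],[0,0,0,-0.0007,-0.0076,0.0001,0]],
])

```text
t: 11.95
ee_pos: [0.4962, 0.1467, 0.0213]
tool_rot: [[0.186, 0.983, 0.001], [0.983, -0.186, 0.001], [0.001, 0.001, -1.0]]
wrist_force: [0.2, 2.4, 6.9]
gripper_width: -0.004
gripper_force: 2.9
```

```bash
python3 -c "
from h import *
st(345)"
```

```text
t 11.95 r 0.0445 ang 179.6 z 0.0213 F [0.2 2.4 6.9]
top 8.0 95 38 [(2, 60), (4, 71), (6, 88), (8, 94), (10, 89), (12, 72), (346, 59), (348, 59), (352, 59), (354, 62), (356, 63), (358, 59)]
scene 328.0 96 52 [(4, 62), (6, 62), (28, 61), (30, 60), (320, 61), (322, 74), (324, 86), (326, 94), (328, 96), (330, 89), (332, 77), (334, 67)]
tool at 10.30177738726303
```

>>> send_rows([
  [[0,0,0,0.0007,-0.0076,0,0],[0,0,0,0.002,-0.0074,0.0001,0],[0,0,0,0.0032,-0.007,0.0001,0],[0,0,0,0.0044,-0.0063,0,0],[0,0,0,0.0054,-0.0054,0.0001,0]],
])

```text
t: 12.55
ee_pos: [0.5115, 0.1128, 0.0215]
tool_rot: [[0.186, 0.983, 0.0], [0.983, -0.186, 0.001], [0.001, -0.0, -1.0]]
wrist_force: [-1.5, 0.8, 7.2]
gripper_width: 0.0
gripper_force: 3.7
```

```bash
python3 -c "
from h import *
st(400)"
```

```text
t 12.55 r 0.0445 ang 229.0 z 0.0215 F [-1.5  0.8  7.2]
top 28.0 133 65 [(26, 122), (28, 132), (30, 120), (222, 118), (230, 118), (232, 119), (234, 119), (236, 118), (238, 118), (240, 121), (242, 121), (244, 119)]
scene 14.0 85 51 [(6, 62), (8, 71), (10, 80), (12, 84), (14, 84), (16, 82), (18, 76), (20, 68), (22, 61), (70, 58), (72, 60), (74, 61)]
tool at 59.73149516110851
```

Scene readings give a consistent sequence of 66°, 114°, about 200°, 284°, 328° and 374°. The nut is just past one turn, lagging the tool by about 8%. On to turn two.

>>> send_rows([
  [[0,0,0,0.0063,-0.0044,0,0],[0,0,0,0.007,-0.0032,0.0001,0],[0,0,0,0.0074,-0.002,0.0001,0],[0,0,0,0.0076,-0.0007,0.0001,0],[0,0,0,0.0076,0.0007,0.0001,0]],
])

```text
t: 13.15
ee_pos: [0.5475, 0.1029, 0.0219]
tool_rot: [[0.186, 0.982, -0.0], [0.982, -0.186, -0.0], [-0.0, -0.0, -1.0]]
wrist_force: [-2.3, -0.3, 7.5]
gripper_width: 0.003
gripper_force: 3.7
```

>>> send_rows([
  [[0,0,0,0.0074,0.002,0,0],[0,0,0,0.007,0.0032,0.0001,0],[0,0,0,0.0063,0.0044,0,0],[0,0,0,0.0054,0.0054,0.0001,0],[0,0,0,0.0044,0.0063,0.0001,0]],
])

```text
t: 13.65
ee_pos: [0.5786, 0.1241, 0.0223]
tool_rot: [[0.187, 0.982, 0.001], [0.982, -0.187, -0.001], [-0.001, 0.001, -1.0]]
wrist_force: [-0.3, -1.9, 8.3]
gripper_width: 0.002
gripper_force: 3.7
```

```bash
python3 -c "
from h import *
st(466)"
```

```text
t 13.65 r 0.0440 ang 329.6 z 0.0223 F [-0.3 -1.9  8.3]
top 280.0 86 66 [(272, 85), (274, 85), (278, 84), (280, 85), (286, 84), (288, 85), (290, 84), (292, 84), (296, 84), (298, 84), (304, 84), (306, 84)]
scene 112.0 97 51 [(102, 55), (104, 63), (106, 73), (108, 86), (110, 94), (112, 96), (114, 94), (116, 84), (118, 71), (120, 60), (170, 55), (172, 55)]
tool at 160.28238534084272
```

>>> send_rows([
  [[0,0,0,0.0032,0.007,0.0001,0],[0,0,0,0.002,0.0074,0.0001,0],[0,0,0,0.0007,0.0076,0,0],[0,0,0,-0.0007,0.0076,0.0001,0],[0,0,0,-0.002,0.0074,0.0001,0]],
])

```text
t: 14.25
ee_pos: [0.5819, 0.1614, 0.0228]
tool_rot: [[0.187, 0.982, 0.002], [0.982, -0.187, -0.001], [-0.0, 0.002, -1.0]]
wrist_force: [-0.3, -1.8, 6.7]
gripper_width: -0.001
gripper_force: 3.3
```

>>> send_rows([
  [[0,0,0,-0.0032,0.007,0,0],[0,0,0,-0.0044,0.0063,0.0001,0],[0,0,0,-0.0054,0.0054,0,0],[0,0,0,-0.0063,0.0044,0.0001,0],[0,0,0,-0.007,0.0032,0.0001,0]],
])

```text
t: 14.75
ee_pos: [0.5556, 0.1879, 0.0231]
tool_rot: [[0.186, 0.982, 0.002], [0.982, -0.186, -0.0], [0.0, 0.002, -1.0]]
wrist_force: [2.2, -1.7, 5.8]
gripper_width: 0.001
gripper_force: 3.0
```

>>> send_rows([
  [[0,0,0,-0.0074,0.002,0,0],[0,0,0,-0.0076,0.0007,0.0001,0],[0,0,0,-0.0076,-0.0007,0.0001,0],[0,0,0,-0.0074,-0.002,0,0],[0,0,0,-0.007,-0.0032,0.0001,0]],
])

```text
t: 15.25
ee_pos: [0.5186, 0.1849, 0.0235]
tool_rot: [[0.186, 0.983, 0.002], [0.983, -0.186, 0.001], [0.001, 0.002, -1.0]]
wrist_force: [3.4, 0.3, 6.6]
gripper_width: 0.001
gripper_force: 3.1
```

```bash
python3 -c "
from h import *
st(610)"
```

```text
t 15.25 r 0.0444 ang 119.8 z 0.0235 F [3.4 0.3 6.6]
top 240.0 83 39 [(122, 41), (130, 41), (142, 42), (232, 41), (234, 52), (236, 66), (238, 77), (240, 82), (242, 79), (244, 69), (246, 56), (248, 44)]
scene 240.0 94 31 [(234, 76), (236, 83), (238, 89), (240, 93), (242, 87), (244, 78), (246, 69), (302, 71), (304, 81), (306, 87), (308, 83), (310, 74)]
tool at 310.5092142628032
```

>>> send_rows([
  [[0,0,0,-0.0063,-0.0044,0,0],[0,0,0,-0.0054,-0.0054,0.0001,0],[0,0,0,-0.0044,-0.0063,0.0001,0],[0,0,0,-0.0032,-0.007,0,0],[0,0,0,-0.002,-0.0074,0.0001,0]],
])

```text
t: 15.85
ee_pos: [0.4971, 0.1544, 0.0238]
tool_rot: [[0.186, 0.983, 0.002], [0.983, -0.186, 0.001], [0.001, 0.002, -1.0]]
wrist_force: [1.6, 2.4, 7.0]
gripper_width: 0.002
gripper_force: 3.4
```

>>> send_rows([
  [[0,0,0,-0.0007,-0.0076,0,0],[0,0,0,0.0007,-0.0076,0.0001,0],[0,0,0,0.002,-0.0074,0.0001,0],[0,0,0,0.0032,-0.007,0.0001,0],[0,0,0,0.0044,-0.0063,0,0]],
])

```text
t: 16.35
ee_pos: [0.5063, 0.1183, 0.024]
tool_rot: [[0.186, 0.983, 0.001], [0.983, -0.186, 0.001], [0.001, 0.0, -1.0]]
wrist_force: [-1.1, 1.7, 8.0]
gripper_width: 0.002
gripper_force: 4.3
```

```bash
python3 -c "
from h import *
st(695)"
```

```text
t 16.35 r 0.0444 ang 219.2 z 0.0240 F [-1.1  1.7  8. ]
top 2.0 147 82 [(0, 145), (2, 146), (4, 145), (6, 139), (294, 136), (296, 136), (298, 136), (300, 137), (302, 137), (354, 136), (356, 139), (358, 143)]
scene 326.0 99 51 [(60, 62), (62, 63), (64, 62), (66, 61), (320, 70), (322, 84), (324, 95), (326, 99), (328, 96), (330, 85), (332, 72), (334, 61)]
tool at 49.944914320660246
```

>>> send_rows([
  [[0,0,0,0.0054,-0.0054,0,0],[0,0,0,0.0063,-0.0044,0.0001,0],[0,0,0,0.007,-0.0032,0.0001,0],[0,0,0,0.0037,-0.0012,0,0],[0,0,0,0,0,0,0]],
])

```text
t: 16.95
ee_pos: [0.5292, 0.1038, 0.0241]
tool_rot: [[0.187, 0.982, 0.001], [0.982, -0.187, -0.0], [0.0, 0.001, -1.0]]
wrist_force: [-1.1, -0.6, 9.0]
gripper_width: -0.0
gripper_force: 4.6
```

>>> send_rows([
  [[0,0,0,0,0,0.03,0],[0,0,0,0,0,0.03,0],[0,0,0,-0.01,-0.04,0.02,0],[0,0,0,-0.01,-0.04,0,0],[0,0,0,-0.005,-0.04,0,0]],
])

```text
t: 17.45
ee_pos: [0.5028, -0.0168, 0.1041]
tool_rot: [[0.185, 0.983, 0.0], [0.983, -0.185, -0.0], [0.0, 0.0, -1.0]]
wrist_force: [1.4, -0.3, 0.2]
gripper_width: 0.003
gripper_force: 0.0
```

Run:
```python
from h import *
st(720)
e=sense()['ee_pos'];print(e,jigxy(e))
a=snapshot('scene')[190:310,200:370]
print([recognise(q,'scene')[:1] for q in('nut','nut_mark','stop_face')])
cv2.imwrite('pics/f.png',cv2.resize(a[:,:,::-1],None,fx=4.5,fy=4.5,interpolation=cv2.INTER_CUBIC))
```

```text
t 17.45 r 0.1676 ang 256.9 z 0.1041 F [ 1.4 -0.3  0.2]
top 0.0 81 38 [(0, 80), (2, 79), (4, 72), (6, 59), (8, 45), (214, 41), (216, 42), (240, 41), (352, 42), (354, 48), (356, 60), (358, 71)]
scene 0.0 88 49 [(0, 87), (2, 84), (4, 78), (6, 70), (8, 60), (10, 54), (118, 53), (350, 53), (352, 59), (354, 70), (356, 81), (358, 86)]
tool at 87.64612161000252
[ 0.50287776 -0.01951401  0.10354923] [-0.00636974 -0.05505137]
[[{'box': [250.3, 237.8, 297.1, 280.5], 'p': 0.76}], [{'box': [248.5, 239.0, 297.7, 277.3], 'p': 0.97}], [{'box': [251.3, 199.3, 342.3, 288.6], 'p': 0.74}]]
```

View pics/f.png

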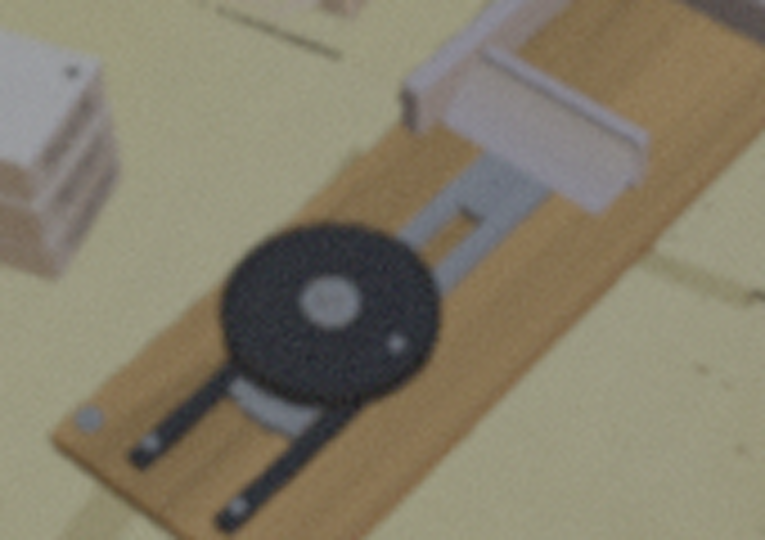

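The mark is back at the jig −x side (scene px 288,266), the nut has visibly risen, and the stop hasn't moved. The nut is two turns loose. Next: over the bay and down behind the stop face.

>>> send_rows([
  [[0,0,0,0.001,-0.031,0,0],[0,0,0,0,0,-0.04,0],[0,0,0,0,0,-0.03,0],[0,0,0,0,0,-0.013,0],[0,0,0,0,0,0,0]],
])

```text
t: 18.25
ee_pos: [0.5034, -0.0455, 0.0187]
tool_rot: [[0.184, 0.983, -0.004], [0.983, -0.184, 0.001], [0.0, -0.004, -1.0]]
wrist_force: [-0.5, 0.4, -0.4]
gripper_width: 0.001
gripper_force: 0.0
```

>>> send_rows([
  [[0,0,0,0,0,-0.004,0],[0,0,0,0,0,-0.004,0],[0,0,0,0,0,-0.003,0],[0,0,0,0,0,0,0]],
])

```text
t: 18.65
ee_pos: [0.5048, -0.0469, 0.0098]
tool_rot: [[0.186, 0.983, 0.0], [0.983, -0.186, -0.0], [-0.0, 0.0, -1.0]]
wrist_force: [0.0, -0.4, 0.0]
gripper_width: -0.001
gripper_force: 0.0
```

>>> send_rows([
  [[0,0,0,0,0,-0.003,0],[0,0,0,0,0,-0.003,0],[0,0,0,0.0019,0.0098,0,0],[0,0,0,0.0019,0.0098,0,0],[0,0,0,0,0,0,0]],
])

```text
t: 19.15
ee_pos: [0.5086, -0.0261, 0.0038]
tool_rot: [[0.185, 0.983, 0.0], [0.983, -0.185, 0.0], [0.0, 0.0, -1.0]]
wrist_force: [0.6, 0.0, -1.0]
gripper_width: -0.004
gripper_force: 0.0
```

>>> send_rows([
  [[0,0,0,0.0009,0.0049,0,0],[0,0,0,0.0009,0.0049,0,0],[0,0,0,0.0009,0.0049,0,0],[0,0,0,0.0009,0.0049,0,0],[0,0,0,0.0009,0.0049,0,0]],
])

```text
t: 19.65
ee_pos: [0.5133, -0.0027, 0.0037]
tool_rot: [[0.186, 0.982, 0.0], [0.982, -0.186, -0.0], [-0.0, 0.0, -1.0]]
wrist_force: [1.3, -2.4, -1.8]
gripper_width: 0.001
gripper_force: 1.1
```

>>> send_rows([
  [[0,0,0,0.0017,0.0088,0,0],[0,0,0,0.0017,0.0088,0,0],[0,0,0,0.0017,0.0088,0,0],[0,0,0,0.0017,0.0088,0,0],[0,0,0,0.0009,0.0049,0,0]],
])

```text
t: 20.15
ee_pos: [0.5208, 0.0382, 0.0037]
tool_rot: [[0.185, 0.983, 0.0], [0.983, -0.185, 0.0], [0.0, 0.0, -1.0]]
wrist_force: [-0.1, -2.8, 0.8]
gripper_width: -0.0
gripper_force: 1.1
```

>>> send_rows([
  [[0,0,0,0.0006,0.0029,0,0],[0,0,0,0.0006,0.0029,0,0],[0,0,0,0,0,0,0]],
])

```text
t: 20.45
ee_pos: [0.5216, 0.0435, 0.0036]
tool_rot: [[0.186, 0.983, -0.001], [0.983, -0.186, 0.001], [0.001, -0.001, -1.0]]
wrist_force: [0.0, -0.3, 0.3]
gripper_width: -0.0
gripper_force: 0.0
```

>>> send_rows([
  [[0,0,0,0.0004,0.002,0,0],[0,0,0,0.0004,0.002,0,0],[0,0,0,0.0002,0.001,0,0]],
])

```text
t: 20.75
ee_pos: [0.5225, 0.048, 0.0035]
tool_rot: [[0.186, 0.982, -0.001], [0.982, -0.186, -0.0], [-0.0, -0.001, -1.0]]
wrist_force: [-1.3, -1.8, 0.3]
gripper_width: -0.003
gripper_force: 1.0
```

>>> send_rows([
  [[0,0,0,0.0002,0.001,0,0],[0,0,0,0.0002,0.001,0,0],[0,0,0,0.0002,0.001,0,0]],
])

```text
t: 21.05
ee_pos: [0.5225, 0.0483, 0.0036]
tool_rot: [[0.188, 0.982, -0.002], [0.982, -0.188, -0.006], [-0.006, -0.001, -1.0]]
wrist_force: [-5.9, -19.3, 2.5]
gripper_width: -0.001
gripper_force: 10.5
```

The force jumped to 20 N, so the stop is against its end. Backing off and lifting.

>>> send_rows([
  [[0,0,0,0,0,0,0],[0,0,0,-0.0037,-0.0197,0,0],[0,0,0,0,0,0.04,0],[0,0,0,0,0,0.04,0],[0,0,0,0,0,0.04,0]],
])

```text
t: 21.55
ee_pos: [0.5196, 0.0314, 0.1251]
tool_rot: [[0.186, 0.982, -0.0], [0.982, -0.186, 0.001], [0.001, -0.0, -1.0]]
wrist_force: [1.0, -0.8, -0.7]
gripper_width: 0.0
gripper_force: 0.0
```

>>> send_rows([
  [[0,0,0,0,-0.05,0.03,0],[0,0,0,0,-0.05,0.01,0],[0,0,0,0,0,0,0]],
])

```text
t: 21.85
ee_pos: [0.521, -0.0651, 0.161]
tool_rot: [[0.19, 0.982, 0.004], [0.982, -0.19, -0.002], [-0.001, 0.004, -1.0]]
wrist_force: [1.0, 1.1, -1.1]
gripper_width: -0.001
gripper_force: 0.0
```

Run:
```python
from h import *
st(720)
q=[recognise(q,'scene')[:1] for q in('glue_mid','pack_mid','triple_mid')];print(q)
a=snapshot('scene')[150:310,170:410]
for x in(-.045,.045):print(proj('scene',J(P0,x,.025,.0425))-[170,150])
cv2.imwrite('pics/g.png',cv2.resize(a[:,:,::-1],None,fx=3.2,fy=3.2,interpolation=cv2.INTER_CUBIC))
```

```text
t 21.85 r 0.2124 ang 264.7 z 0.1610 F [ 1.   1.1 -1.1]
top 0.0 81 39 [(0, 80), (2, 79), (4, 72), (6, 58), (8, 46), (236, 41), (238, 41), (336, 41), (352, 42), (354, 49), (356, 61), (358, 71)]
scene 0.0 85 49 [(0, 84), (2, 82), (4, 76), (6, 68), (8, 58), (134, 51), (238, 51), (350, 53), (352, 60), (354, 69), (356, 78), (358, 84)]
tool at 95.38425271977695
[[{'box': [378.7, 216.2, 395.0, 259.7], 'p': 0.92}], [{'box': [245.8, 159.5, 292.4, 191.5], 'p': 0.65}], []]
[152.71476787  91.4034024 ]
[116.20920363  69.62152389]
```

View pics/g.png

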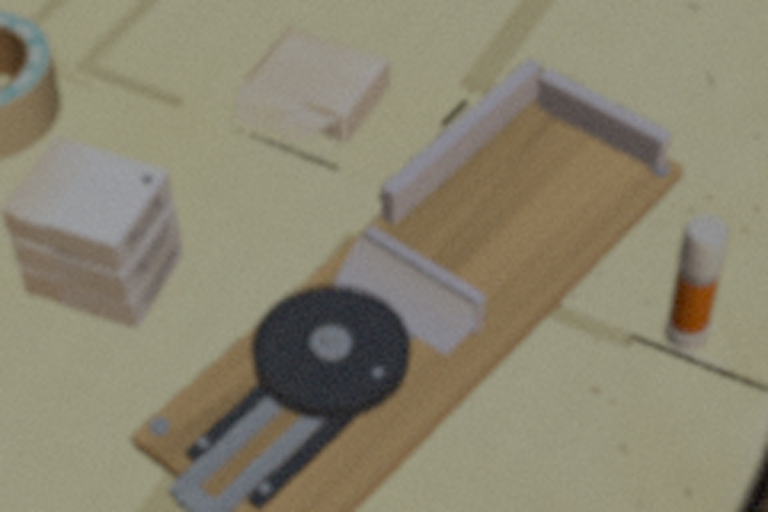

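The stop's top edge runs from (368,232) to (484,297) in this crop, within about 3 px of where full travel puts it (372,223 to 489,292). The mark is still at −x and the bystanders have not moved, so I'm handing in.

```bash
python3 -c "
from rig import *
print(job_done())"
```

```text
the job is handed in; nothing more can be done
None
```

I handed the job in at about 22 s: the lock nut is two turns loose (mark back at the jig −x side), the stop is pushed home until it hit its end at about 20 N, and the glue stick and soap packs still stand where they were. I drove the nut with the fingertip pressed on top of its rim ridges rather than against the side, without gripping it; the hand-in returned no verdict.

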